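# Unlatch and slide off a terminal cover

### The job

On the mounting plate, press the terminal cover's snap tab fully in with a fingertip, then push the released cover along its guides until it is completely clear of the terminals and guide rails, and leave it lying flat, all of it still on the plate. Only press and push: do not lift or tip the cover, do not force it against the tab while the tab is still up, and leave the other things where they are.

Things in the scene. Friction and masses are not known exactly. Their poses are not given: they have to be found in the camera images.
- plate: Bare steel mounting plate fixed to the bench, 320 x 220 mm, 14 mm thick. Origin: centre of its underside; x along its length, z up. Its +x is the way the cover slides off. Seat, terminals, tab and cover lie on its centre line (y = 0). From x = +34 mm to its end at +160 mm the middle of the plate (y within 45 mm) is flat and free, as it is behind the seat, x below -112 mm.
- terminals (a point): Centre of the top of the fixed terminal row, x = -55 mm on the plate: grey, 74 mm (x) by 48 mm, top 22 mm above the plate. Beside it two fixed black guide rails, 90 mm long (plate x = -100 to -10 mm), 7 mm high, at y = +-37 mm; behind it two corner stops 8 mm high (x = -112 to -102 mm, y = +-30 mm). So the cover can leave only towards plate +x.
- cover: White plastic cover standing loose over the terminals between the rails: 90 mm long (x), 64 wide, top 40 mm above the plate, about 0.14 kg, slides easily. Origin: centre of its underside; x as the plate's x, z up. Leading wall at +x, open below at the rear. It clears the rails after sliding 90 mm (origin at plate x = +35 mm); after 170 mm its front reaches the plate's end.
- cover_rear (a point): Middle of the cover's upright rear (-x) face to push on: 45 mm behind the cover's origin, made of a lip hanging from the top (58 mm wide, 27 to 40 mm above the plate) and a thumb ridge above it (48 mm wide, to 48 mm). This point is 37 mm above the plate. A fingertip pushing here passes over the terminals; below the lip it would hit them.
- tab (a joint): Travel of the snap tab, m: 0 is fully up (12 mm above the plate, just in front of the cover's leading wall, blocking it), 0.010 is fully in (2 mm above the plate; the cover then passes over it). It moves straight down with about 4 N of resistance and stays in where it is pressed; it does not spring back.
- tab_pad (a point): Centre of the top of the tab's flat square press pad, 28 x 28 mm, black plastic with three fine grey ribs. It moves with the tab. It lies on the plate's centre line, 75 mm from the cover's seated centre towards the plate's +x, 30 mm from the cover's leading wall.
- screwdriver: Loose screwdriver, 160 mm, black handle, lying lengthwise on the plate on its -y side. Leave alone.
- ferrule_jar: Loose small clear jar with grey cap, 36 mm across, 42 mm high, on the plate's +y side. Leave alone.
- breaker: Loose grey breaker module, 36 x 34 mm, 40 mm high, on the plate's +y side beside the cover. Leave alone.
- end_clamp: Loose grey rail end clamp, 22 x 34 mm, 22 mm high, on the plate's +y side. Leave alone.
- mug: Loose white mug, 80 mm across, 90 mm high, on the bench at one side. Leave alone.
- tape: Loose roll of black tape, 90 mm across, 20 mm high, lying on the bench at one side. Leave alone.
- carton: Loose small cardboard carton, 100 x 75 x 60 mm high, on the bench at one side. Leave alone.
- wrench: Loose steel wrench, 170 mm, lying on the bench at one side. Leave alone.
Not all that is in view belongs to the job. There is more than one size of the cover; the one meant has the size given above.

How it is judged:
On the way, in this order (a step that is already met when the one before it is completed fails the run):
1. the tab is pressed in while the cover is still on its seat (value of joint tab above 0.008 m and x of cover in the frame of plate below -0.045 m), for 0.1 s.
2. the cover has been pushed clear of terminals and guide rails (x of cover in the frame of plate between 0.035 and 0.125 m and z of cover in the frame of plate between 0.01 and 0.018 m and angle between cover's own z axis and vertical below 0.08 rad), for 0.2 s.
At the end, for the whole second after the job is handed in: The tab is in (over 7.5 of its 10 mm) and the cover lies still and flat on the plate (within 4 mm of its height, tilt under 0.08 rad), its centre 35 to 125 mm from the plate's centre towards +x (slid at least 90 mm, so clear of the guide rails) and within 60 mm of the centre line (all of step 2 and value of joint tab above 0.0075 m and y of cover in the frame of plate between -0.06 and 0.06 m and linear speed of cover below 0.01 m/s); the robot touches nothing.
It fails at once if the cover is lifted off the plate or tipped (z of cover in the frame of plate above 0.024 m or angle between cover's own z axis and vertical above 0.2 rad).
It fails at once if the cover is forced past or over the tab while the tab is still up (x of cover in the frame of plate above -0.045 m and value of joint tab below 0.006 m).
It fails at once if a bystander is moved more than 20 mm (distance of any of screwdriver, ferrule_jar, breaker, end_clamp, mug, tape, carton, wrench from where it was at the start of the episode above 0.02 m).
It also fails if it takes over 48 s, if anything falls off the work surface, if the arm or the gripper's body presses on something with over 40 N, if the wrist force passes 120 N, or if a joint passes its speed limit or range.

### The arm

A 6-joint arm with a two-finger parallel gripper is mounted at the origin on the work surface. World frame = base frame: x ahead of the robot, y to its left, z up, the work surface at z = 0. Lengths are in m, angles in rad, forces in N, time in s.
With the tool pointing down it reaches from about 0.3 to 1 m from the base axis. Payload 5.1 kg.
Tool frame: the origin (TCP) lies midway between the tips of the shut fingers; the grasp point (between the pads) lies 19 mm behind it; y points along the fingers, x is the direction in which the jaws open and shut, and the axes are right-handed (so a half turn about y gives the same grasp; the last joint's range is limited). The gripper opens to 95 mm and grips with 3 to 60 N. Pads are 20 mm wide; open, the fingers measure 119 mm over their backs; the gripper's body (75 mm by 180 mm) begins 59 mm behind the grasp point.
Start: joints at [-1.416, 0.124, 1.65, -0, 1.367, -0.083], TCP at [0.153, -0.632, 0.215] pointing down, gripper open.
Joint ranges: [-2.61, 2.61], [-1.02, 2.33], [0.03, 2.71], [-1.35, 4.49], [0.32, 2.68], [-2.91, 2.91]. Speed limits (rad/s): [2.57, 2.57, 3.14, 3.14, 3.14, 3.14].

### API

Orientations are given as a 3x3 rotation matrix whose columns are the frame's x, y, z axes.
In Python, from station import sensors, camera, ctrl, models gives the robot as it stands. The module is installed in compiled form; this text tells all that it offers.
- The arm moves only by the tool send_rows, never from a script. Its argument "rows" is a list of rows, each an object with "delta_pos": the shift along the tool's x, y, z in cm, a list of three; "rot": the turn, a rotation vector about the tool's x, y, z in rad, a list of three; "jaw": the closure, from 0 (fully open) to 1 (shut). In form: [{"delta_pos": [x, y, z], "rot": [rx, ry, rz], "jaw": jaw}, ...]. A call has 1 to 8 rows; each row shifts and turns the commanded pose from where the row before left it, along the tool's axes as they then stand; what a row does not reach is not made up. A row lasts 1/8 s, in which the tool goes at most 62.5 mm and 10.7 degrees, less where a joint would pass 70% of its speed; a pose out of reach is approached as far as the arm can. A call is refused whole if a number of a shift passes 6.25 or a number of a turn 0.188, either way. A call with a gripper value outside its range is refused whole. The fingers move at their own pace and stop on an object; "force" is the grip in N (left out, the last holds). Time passes only in rows, so rows that do not move let the fingers close. It gives the time, the measured TCP pose, the force and the opening at its end, in the units of the state.
- sensors.get_obs(): the state, without advancing time (a new reading comes with each control period).
- camera(name): name is "scene" or "side" or "wrist"; returns a dict with "pixels" (480x640x3 uint8, blue, green, red), "depth" (480x640 float32, m along the optical axis (not along the pixel's ray), 0 where there is no reading), "mtx" (3x3 intrinsics, pixels), "world_from_camera" (4x4, takes a point from camera to world coordinates). Camera axes: x right, y up, looking along -z (the intrinsics and any distortion apply to the point x, -y, -z); pixel columns grow to the right and rows downward; lengths in m; the calibration is good to about 2 mm. A picture is of the moment at which its call begins.
- ctrl.close_job(): hands the job in, once; it reports no verdict.
Trained networks look in a picture, given as the dict that the camera call returned (one of the last four; its "shot" number tells which), for a name from the list of things; names that differ only in an ending like _2 or _b are one class to them, and where a whole thing is asked for, a point or a joint stands for the part that bears it (a point fixed in the world has none). Each returns a list of dicts, best first, with "confidence" (0 to 1); they miss things now and then, are a little off and sometimes report something else, mostly with a low value. They report only what shows in the picture. A call takes as long as a camera call. They do not tell look-alikes from the thing itself.
- models.outline_of(picture, name): "region" (480x640 bool, what is visible of it) and "location" ([column, row] in pixels, amid what is visible of it).
The state is a dict: "time": time; "joint_pos": joint angles; "dq": joint speeds; "joint_torque": joint torques, N m; "eef_pos": TCP position; "orientation": TCP orientation; "wrist_force": force on the tool from outside, world axes, zero at the start; "torque": the same for the moment, N m; "grip_width": opening from 0.0 (shut) to 1.0 (fully open).
Only numpy, scipy, OpenCV 4.12 (cv2) and the standard library are available. Lean on these libraries where they do the work, as an engineer would, in place of code of your own. Each camera call takes 0.05 s, during which the arm holds its last target.

## Working session

There is one attempt and no reset: what is moved stays moved. The work goes in short steps, Python scripts to look and compute and a tool call to move; the robot and the scene stay as the last step left them, time stands still between calls to the robot, and variables do not carry over. Pictures are saved under pics/ and viewed, and the job is handed in when it is done.

Besides the shell and the picture viewer there is one more tool, called after "Emit:" as name(argument=value, ...), one argument or row to a line, values as JSON. send_rows: Moves the arm, as the interface text tells. Its arguments: {"type":"object","properties":{"rows":{"type":"array"},"force":{"type":"number"}},"required":["rows"]}

```bash
mkdir -p pics
cat > h.py <<'E'
import numpy as np, cv2
from station import sensors, camera, ctrl, models
def world(p,c,r,d=None):
    K=p["mtx"]; d=p["depth"][int(r),int(c)] if d is None else d
    v=np.array([(c-K[0,2])/K[0,0]*d,-(r-K[1,2])/K[1,1]*d,-d,1]); return (p["world_from_camera"]@v)[:3]
def cloud(p):
    K=p["mtx"]; d=p["depth"]; r,c=np.mgrid[:480,:640]
    v=np.stack([(c-K[0,2])/K[0,0]*d,-(r-K[1,2])/K[1,1]*d,-d,np.ones_like(d)],-1); return (v@p["world_from_camera"].T)[...,:3]
def proj(p,w):
    K=p["mtx"]; v=np.linalg.inv(p["world_from_camera"])@np.append(w,1); return K[0,2]+K[0,0]*v[0]/-v[2],K[1,2]+K[1,1]*-v[1]/-v[2]
E
python3 - <<'E'
from h import *
import pickle
for n in("scene","side","wrist"):
    p=camera(n); cv2.imwrite(f"pics/{n}0.png",p["pixels"]); pickle.dump(p,open(n+"0.pkl","wb"))
    print(n,p.keys(),p["world_from_camera"].round(3).tolist())
    for t in("plate","cover","tab_pad","tab"):
        try:
            for o in models.outline_of(p,t)[:4]:
                c,r=o["location"]; print(t,round(o["confidence"],2),c,r,o["region"].sum(),world(p,c,r).round(3))
        except Exception as e: print(t,e)
print(sensors.get_obs())
E
```

```text
scene dict_keys(['pixels', 'depth', 'mtx', 'world_from_camera', 'shot']) [[0.302, -0.732, 0.611, 1.26], [0.953, 0.229, -0.197, -0.238], [0.005, 0.642, 0.767, 1.026], [0.0, 0.0, 0.0, 1.0]]
plate 0.63 331.4 271.6 5874 [0.6   0.009 0.046]
plate 0.2 277.7 267.9 229 [ 0.545 -0.127  0.047]
cover 0.93 364.2 183.1 1224 [0.312 0.215 0.058]
cover 0.74 311.9 273.5 827 [ 0.594 -0.044  0.051]
cover 0.72 205.7 230.6 1529 [ 0.357 -0.294  0.052]
tab_pad 0.57 334.2 261.0 109 [0.555 0.033 0.027]
side dict_keys(['pixels', 'depth', 'mtx', 'world_from_camera', 'shot']) [[-0.712, 0.476, -0.516, -0.09], [-0.702, -0.492, 0.515, 0.582], [-0.009, 0.729, 0.685, 0.835], [0.0, 0.0, 0.0, 1.0]]
plate 0.81 281.2 258.7 7366 [0.538 0.059 0.014]
plate 0.61 393.2 138.2 1135 [ 0.606 -0.415  0.079]
cover 0.91 311.5 363.5 4330 [0.278 0.225 0.057]
cover 0.88 297.6 221.1 1232 [ 0.566 -0.02   0.058]
cover 0.82 428.7 220.3 367 [ 0.355 -0.229  0.057]
tab_pad 0.65 287.8 246.6 153 [0.544 0.033 0.03 ]
tab 0.52 286.0 244.7 174 [0.552 0.031 0.028]
tab 0.28 87.8 326.0 2812 [0.63  0.459 0.062]
wrist dict_keys(['pixels', 'depth', 'mtx
[... 236 characters left out ...]
-1.61520214e-05,
        1.36746253e+00, -8.26060127e-02]), 'dq': array([-0.00078463,  0.00065854,  0.00175111,  0.00037813, -0.00080347,
        0.00190122]), 'joint_torque': array([-1.24360606e-03, -4.17503893e+01, -3.60175967e+01,  7.72484578e-02,
        4.27374977e-02, -8.68978361e-06]), 'eef_pos': array([ 0.15309889, -0.63172591,  0.21468773]), 'orientation': array([[ 2.35593061e-01, -3.03541286e-06,  9.71851794e-01],
       [-9.71851791e-01, -8.29275765e-05,  2.35593060e-01],
       [ 7.98781918e-05, -9.99999997e-01, -2.24871330e-05]]), 'wrist_force': array([0.29133199, 0.82103285, 1.12452095]), 'torque': array([ 0.03562808, -0.02638303, -0.02162758]), 'grip_width': 0.998526704369976}
```

View pictures.

View pics/scene0.png

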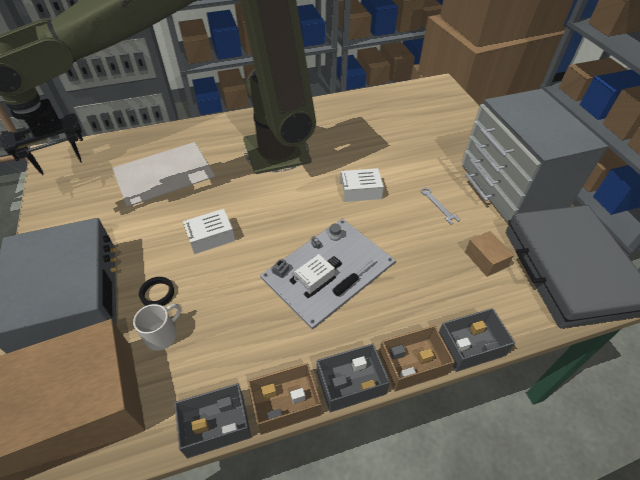

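View pics/side0.png

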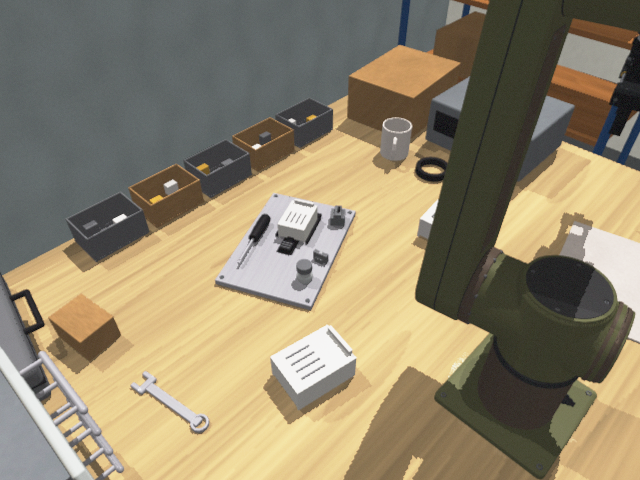

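Candidates for the cover: scene (314,272), on the plate; (361,184) and (208,230), both larger and loose on the bench. By the description it is the one on the plate. I'll check it in a close crop and fit the plate pose.

Run:
```python
from h import *
import pickle
ims=[]
for n,(x0,y0,x1,y1) in(("scene",(250,205,410,335)),("side",(205,180,365,310))):
    p=pickle.load(open(n+"0.pkl","rb")); W=cloud(p)
    ims.append(cv2.resize(p["pixels"][y0:y1,x0:x1],None,fx=4,fy=4,interpolation=cv2.INTER_CUBIC))
    # plate
    m=(abs(W[...,2]-.014)<.006)
    sub=np.zeros_like(m); sub[y0:y1,x0:x1]=1
    px=p["pixels"].astype(int); sat=px.max(-1)-px.min(-1)
    mm=(m&sub&(sat<35)).astype(np.uint8); k,l,s,cc=cv2.connectedComponentsWithStats(mm)
    i=1+np.argmax(s[1:,4]); P=W[l==i]
    rect=cv2.minAreaRect((P[:,:2]*1000).astype(np.float32)); print(n,"plate",rect,np.median(P[:,2]),len(P))
    print(cv2.boxPoints(rect).round(0).tolist())
    mt=sub.astype(bool)&(abs(W[...,2]-.054)<.004)&(px.min(-1)>150)
    k,l,s,cc=cv2.connectedComponentsWithStats(mt.astype(np.uint8)); i=1+np.argmax(s[1:,4]); P=W[l==i]
    rc=cv2.minAreaRect((P[:,:2]*1000).astype(np.float32)); print("cover",rc,np.median(P[:,2]),len(P))
cv2.imwrite("pics/crop1.png",ims[0]);cv2.imwrite("pics/crop2.png",ims[1])
```

```text
scene plate ((561.3829345703125, 13.209579467773438), (222.8431396484375, 323.1346435546875), 24.73096466064453) 0.014580805959172327 5461
[[393.0, 113.0], [528.0, -180.0], [730.0, -87.0], [595.0, 207.0]]
cover ((584.714111328125, -36.54793930053711), (65.62767791748047, 93.3187255859375), 23.86886215209961) 0.05453200894720678 531
side plate ((560.5772705078125, 12.727264404296875), (221.08584594726562, 322.86187744140625), 24.736528396606445) 0.015979093152936552 6899
[[393.0, 113.0], [528.0, -180.0], [729.0, -88.0], [593.0, 206.0]]
cover ((585.6769409179688, -38.777374267578125), (66.16890716552734, 94.65487670898438), 24.812023162841797) 0.05586107009877572 639
```

View pics/crop1.png

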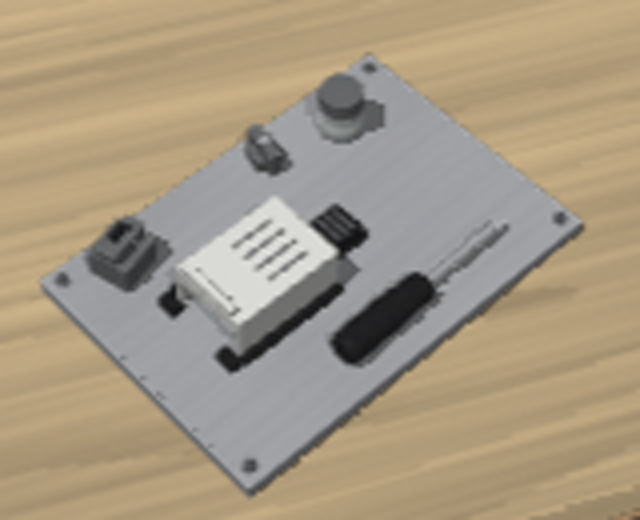

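View pics/crop2.png

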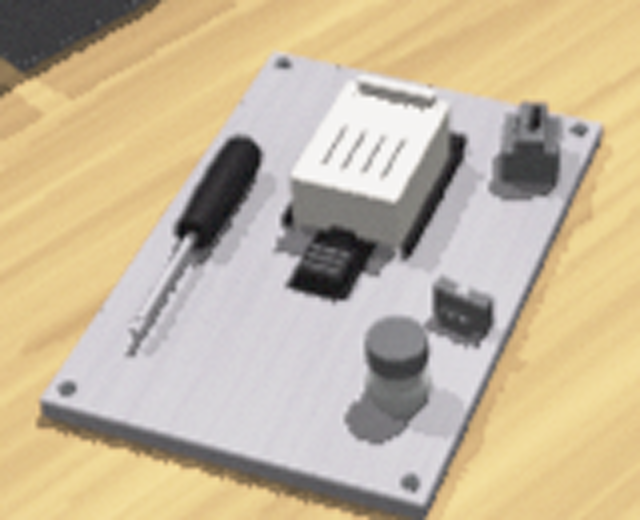

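The crop confirms it: the on-plate cover is 90 x 64 mm with its top at 40 mm, and the tab pad is in front of it at crop 1 (340,228). The plate centre is (0.561, 0.013), and its +x axis is (-0.418, 0.908). The pad should then be at (0.553, 0.031), which matches the network. First I turn the tool so its z axis lies along plate +x, with the jaws shut.

Emit:
send_rows(
  rows=[
    {"delta_pos": [0, 0, 0], "rot": [0, -0.176, 0], "jaw": 1},
    {"delta_pos": [0, 0, 0], "rot": [0, -0.176, 0], "jaw": 1},
    {"delta_pos": [0, 0, 0], "rot": [0, -0.176, 0], "jaw": 1},
    {"delta_pos": [0, 0, 0], "rot": [0, -0.176, 0], "jaw": 1},
    {"delta_pos": [0, 0, 0], "rot": [0, -0.176, 0], "jaw": 1},
    {"delta_pos": [0, 0, 0], "rot": [0, -0.176, 0], "jaw": 1},
    {"delta_pos": [0, 0, 0], "rot": [0, -0.176, 0], "jaw": 1},
    {"delta_pos": [0, 0, 0], "rot": [0, -0.176, 0], "jaw": 1},
  ],
  force=20,
)

```text
time: 1.75
eef_pos: [0.1531, -0.6317, 0.2147]
orientation: [[0.997, 0.0, -0.081], [0.081, -0.0, 0.997], [0.0, -1.0, -0.0]]
wrist_force: [0.2, -0.1, -0.7]
grip_width: 0.218
```

Emit:
send_rows(
  rows=[
    {"delta_pos": [0, 0, 0], "rot": [0, -0.176, 0], "jaw": 1},
    {"delta_pos": [0, 0, 0], "rot": [0, -0.176, 0], "jaw": 1},
    {"delta_pos": [0, 0, 0], "rot": [0, 0, 0], "jaw": 1},
  ],
)

```text
time: 2.12
eef_pos: [0.1531, -0.6317, 0.2147]
orientation: [[0.911, 0.0, -0.412], [0.412, -0.0, 0.911], [0.0, -1.0, -0.0]]
wrist_force: [0.2, 0.9, 0.3]
grip_width: 0.01
```

```bash
cat > m.py <<'E'
from h import *
import sys
o=sensors.get_obs(); R=o["orientation"]; t=o["eef_pos"]
C=np.array([.561,.013]); a=np.deg2rad(114.73); X=np.array([np.cos(a),np.sin(a)]); Y=np.array([-X[1],X[0]])
d=t[:2]-C; print("t",o["time"],"tcp",t.round(4),"plate xy",(d@X).round(4),(d@Y).round(4),"h",t[2]-.014)
px,py,z=map(float,sys.argv[1:4]); g=np.append(C+px*X+py*Y,z)
print("tool delta cm",(R.T@(g-t)*100).round(2),"F",o["wrist_force"].round(2),"grip",o["grip_width"],"q",o["joint_pos"].round(2))
Rd=np.column_stack([np.append(-Y,0),[0,0,-1],np.append(X,0)])
print("rotvec tool",cv2.Rodrigues(R.T@Rd)[0].ravel().round(4))
E
python3 m.py 0.020 0 0.12
```

```text
t 2.125 tcp [ 0.1531 -0.6317  0.2147] plate xy -0.4149 0.6402 h 0.2006767670718297
tool delta cm [63.73  9.47 43.93] F [0.18 0.88 0.28] grip 0.009505059954223427 q [-1.42  0.12  1.65  0.    1.37 -1.84]
rotvec tool [ 0.0001 -0.0068  0.    ]
```

Emit:
send_rows(
  rows=[
    {"delta_pos": [2, 0, 1.4], "rot": [0, -0.0068, 0], "jaw": 1},
    {"delta_pos": [4, 0, 2.75], "rot": [0, 0, 0], "jaw": 1},
    {"delta_pos": [4, 0, 2.75], "rot": [0, 0, 0], "jaw": 1},
    {"delta_pos": [4, 0, 2.75], "rot": [0, 0, 0], "jaw": 1},
    {"delta_pos": [4, 0, 2.75], "rot": [0, 0, 0], "jaw": 1},
    {"delta_pos": [4, 0, 2.75], "rot": [0, 0, 0], "jaw": 1},
    {"delta_pos": [4, 0, 2.75], "rot": [0, 0, 0], "jaw": 1},
    {"delta_pos": [4, 0, 2.75], "rot": [0, 0, 0], "jaw": 1},
  ],
)

```text
time: 3.12
eef_pos: [0.3393, -0.317, 0.2149]
orientation: [[0.909, 0.001, -0.417], [0.417, -0.001, 0.909], [0.0, -1.0, -0.001]]
wrist_force: [0.6, -0.9, 0.3]
grip_width: 0.006
```

Emit:
send_rows(
  rows=[
    {"delta_pos": [4, 0, 2.75], "rot": [0, 0, 0], "jaw": 1},
    {"delta_pos": [4, 0, 2.75], "rot": [0, 0, 0], "jaw": 1},
    {"delta_pos": [4, 0, 2.75], "rot": [0, 0, 0], "jaw": 1},
    {"delta_pos": [4, 0, 2.75], "rot": [0, 0, 0], "jaw": 1},
    {"delta_pos": [4, 0, 2.75], "rot": [0, 0, 0], "jaw": 1},
    {"delta_pos": [4, 0, 2.75], "rot": [0, 0, 0], "jaw": 1},
    {"delta_pos": [4, 0, 2.75], "rot": [0, 0, 0], "jaw": 1},
    {"delta_pos": [4, 3, 2.75], "rot": [0, 0, 0], "jaw": 1},
  ],
)

```text
time: 4.12
eef_pos: [0.5394, 0.0172, 0.1877]
orientation: [[0.909, 0.007, -0.417], [0.417, -0.001, 0.909], [0.006, -1.0, -0.004]]
wrist_force: [0.3, -0.3, 0.5]
grip_width: 0.007
```

```bash
python3 m.py 0.020 0 0.10
python3 - <<'E'
from h import *
p=camera("wrist"); cv2.imwrite("pics/w1.png",p["pixels"])
for t in("tab_pad","cover"):
  for o in models.outline_of(p,t)[:2]:
    c,r=o["location"]; w=world(p,c,r); print(t,o["confidence"],c,r,w.round(4))
    q=cloud(p)[o["region"]]; print(np.median(q,0).round(4), ((q.max(0)+q.min(0))/2).round(4))
E
```

```text
t 4.125 tcp [0.5394 0.0172 0.1877] plate xy 0.0129 0.0179 h 0.17366491917136728
tool delta cm [1.73 8.77 0.74] F [ 0.33 -0.27  0.48] grip 0.006899069523896027 q [-0.07 -0.11  1.93 -0.    1.31 -0.5 ]
rotvec tool [ 0.0035 -0.0009  0.0062]
tab_pad 0.58 337.9 218.9 [0.5516 0.0301 0.0255]
[0.5535 0.029  0.0246] [0.5387 0.0415 0.1855]
cover 0.73 20.8 390.4 [ 0.3665 -0.221   0.0218]
[ 0.3704 -0.222   0.0162] [ 0.4246 -0.0881  0.1767]
cover 0.71 347.2 269.2 [0.5702 0.0032 0.0535]
[ 5.706e-01 -3.000e-04  5.250e-02] [0.5574 0.0238 0.1842]
```

View pics/w1.png

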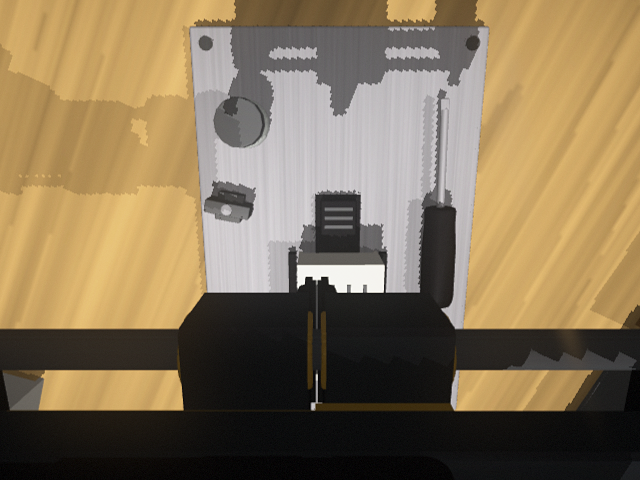

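The wrist view shows the pad's ribs at (338,222) in front of the white cover. It measures (0.553, 0.030, 0.025), which agrees with the plan. I descend to just above it.

Emit:
send_rows(
  rows=[
    {"delta_pos": [0, 0, 0], "rot": [0, 0, 0], "jaw": 1},
  ],
)

```text
time: 4.4
eef_pos: [0.5366, 0.0154, 0.1852]
orientation: [[0.908, 0.0, -0.419], [0.419, -0.0, 0.908], [0.0, -1.0, -0.001]]
wrist_force: [0.6, 0.3, 1.4]
grip_width: 0.003
```

```bash
python3 m.py 0.022 0 0.04
```

```text
t 4.4 tcp [0.5366 0.0154 0.1852] plate xy 0.0124 0.0212 h 0.17116303766425767
tool delta cm [ 2.12 14.52  0.97] F [0.62 0.26 1.41] grip 0.0025032740986631937 q [-0.07 -0.11  1.93 -0.    1.32 -0.5 ]
rotvec tool [0.0006 0.0006 0.0002]
```

Emit:
send_rows(
  rows=[
    {"delta_pos": [1.06, 2, 0.48], "rot": [0, 0, 0], "jaw": 1},
    {"delta_pos": [1.06, 2, 0.48], "rot": [0, 0, 0], "jaw": 1},
    {"delta_pos": [0, 3, 0], "rot": [0, 0, 0], "jaw": 1},
    {"delta_pos": [0, 3, 0], "rot": [0, 0, 0], "jaw": 1},
    {"delta_pos": [0, 3, 0], "rot": [0, 0, 0], "jaw": 1},
    {"delta_pos": [0, 1.5, 0], "rot": [0, 0, 0], "jaw": 1},
    {"delta_pos": [0, 0, 0], "rot": [0, 0, 0], "jaw": 1},
  ],
)

```text
time: 5.28
eef_pos: [0.5505, 0.0335, 0.0378]
orientation: [[0.907, -0.003, -0.42], [0.42, 0.0, 0.907], [-0.003, -1.0, 0.002]]
wrist_force: [0.6, -0.7, 0.2]
grip_width: 0.003
```

```bash
python3 m.py 0.022 0 0.016
python3 - <<'E'
from h import *
p=camera("side"); cv2.imwrite("pics/s1.png",cv2.resize(p["pixels"][160:320,190:390],None,fx=3.5,fy=3.5,interpolation=2))
E
```

```text
t 5.275 tcp [0.5505 0.0335 0.0378] plate xy 0.023 0.0009 h 0.023821758017588297
tool delta cm [ 0.1   2.18 -0.1 ] F [ 0.56 -0.69  0.2 ] grip 0.0034904592939023855 q [-0.04  0.09  2.01  0.    1.05 -0.47]
rotvec tool [-0.0016  0.0019 -0.003 ]
```

View pics/s1.png

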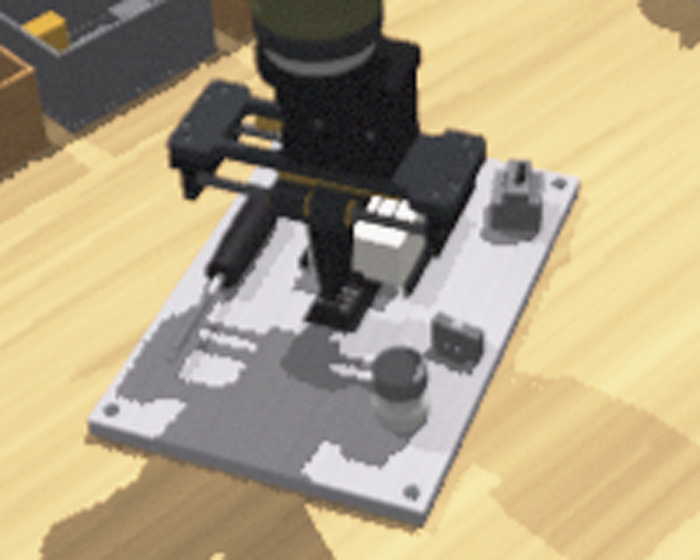

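The tip is over the pad at crop (340,290). Now I press.

Emit:
send_rows(
  rows=[
    {"delta_pos": [0, 0.6, 0], "rot": [0, 0, 0], "jaw": 1},
    {"delta_pos": [0, 0.5, 0], "rot": [0, 0, 0], "jaw": 1},
    {"delta_pos": [0, 0.4, 0], "rot": [0, 0, 0], "jaw": 1},
    {"delta_pos": [0, 0.3, 0], "rot": [0, 0, 0], "jaw": 1},
    {"delta_pos": [0, 0.2, 0], "rot": [0, 0, 0], "jaw": 1},
    {"delta_pos": [0, 0, 0], "rot": [0, 0, 0], "jaw": 1},
  ],
)

```text
time: 6.08
eef_pos: [0.552, 0.0334, 0.0198]
orientation: [[0.907, 0.001, -0.42], [0.42, -0.0, 0.907], [0.001, -1.0, -0.0]]
wrist_force: [-0.1, 0.1, 2.5]
grip_width: 0.004
```

```bash
python3 m.py 0.022 0 0.015
```

```text
t 6.075 tcp [0.552  0.0334 0.0198] plate xy 0.0223 -0.0004 h 0.005808302946326704
tool delta cm [-0.04  0.48 -0.03] F [-0.14  0.13  2.51] grip 0.003614889117497247 q [-0.04  0.12  2.01  0.    1.01 -0.47]
rotvec tool [0.0003 0.0022 0.0007]
```

Contact is about 3 N, and the tip is at 5.8 mm above the plate, so I continue.

Emit:
send_rows(
  rows=[
    {"delta_pos": [0, 0.2, 0], "rot": [0, 0, 0], "jaw": 1},
    {"delta_pos": [0, 0.15, 0], "rot": [0, 0, 0], "jaw": 1},
    {"delta_pos": [0, 0, 0], "rot": [0, 0, 0], "jaw": 1},
  ],
)

```text
time: 6.45
eef_pos: [0.552, 0.0334, 0.0162]
orientation: [[0.907, 0.001, -0.42], [0.42, 0.0, 0.907], [0.001, -1.0, -0.0]]
wrist_force: [0.2, 1.0, 3.2]
grip_width: 0.002
```

Emit:
send_rows(
  rows=[
    {"delta_pos": [0, 0.1, 0], "rot": [0, 0, 0], "jaw": 1},
    {"delta_pos": [0, 0.1, 0], "rot": [0, 0, 0], "jaw": 1},
    {"delta_pos": [0, 0, 0], "rot": [0, 0, 0], "jaw": 1},
  ],
)

```text
time: 6.82
eef_pos: [0.5521, 0.0335, 0.0161]
orientation: [[0.907, -0.0, -0.42], [0.42, 0.0, 0.907], [-0.0, -1.0, 0.0]]
wrist_force: [-5.5, 0.8, 15.6]
grip_width: 0.007
```

The tab bottomed out at 2 mm above the plate with the force rising to 16 N, so it is fully in. I go up and over to the rear of the cover.

Emit:
send_rows(
  rows=[
    {"delta_pos": [0, -1.5, 0], "rot": [0, 0, 0], "jaw": 1},
    {"delta_pos": [0, -3, 0], "rot": [0, 0, 0], "jaw": 1},
    {"delta_pos": [0, -3, 0], "rot": [0, 0, 0], "jaw": 1},
    {"delta_pos": [0, -2, -1], "rot": [0, 0, 0], "jaw": 1},
    {"delta_pos": [0, 0, -4], "rot": [0, 0, 0], "jaw": 0.75},
    {"delta_pos": [0, 0, -4.5], "rot": [0, 0, 0], "jaw": 0.75},
    {"delta_pos": [0, 0, -4.5], "rot": [0, 0, 0], "jaw": 0.75},
    {"delta_pos": [0, 0, -1.5], "rot": [0, 0, 0], "jaw": 0.75},
  ],
)

```text
time: 7.82
eef_pos: [0.6173, -0.1098, 0.1087]
orientation: [[0.908, -0.001, -0.418], [0.418, -0.0, 0.908], [-0.001, -1.0, 0.0]]
wrist_force: [-0.8, -0.5, -0.5]
grip_width: 0.249
```

Emit:
send_rows(
  rows=[
    {"delta_pos": [0, 0, 0], "rot": [0, 0, 0], "jaw": 0.75},
    {"delta_pos": [0, 0, 0], "rot": [0, 0, 0], "jaw": 0.75},
  ],
)

```text
time: 8.07
eef_pos: [0.6162, -0.1062, 0.1087]
orientation: [[0.907, -0.001, -0.421], [0.421, 0.001, 0.907], [-0.001, -1.0, 0.001]]
wrist_force: [0.0, 0.5, 1.1]
grip_width: 0.248
```

```bash
python3 m.py -0.133 0 0.046
python3 - <<'E'
from h import *
for n,b in(("side",(140,320,190,410)),("scene",(190,340,230,420)),("wrist",(0,480,0,640))):
    p=camera(n); q=p["pixels"][b[0]:b[1],b[2]:b[3]]
    f=3.5 if n!="wrist" else 1
    cv2.imwrite(f"pics/{n}2.png",cv2.resize(q,None,fx=f,fy=f,interpolation=2))
E
```

```text
t 8.075 tcp [ 0.6162 -0.1062  0.1087] plate xy -0.1314 -0.0003 h 0.09469098766546598
tool delta cm [-0.02  6.27 -0.17] F [0.01 0.5  1.11] grip 0.2476161599391082 q [-0.26  0.16  1.8   0.    1.19 -0.69]
rotvec tool [-0.0011  0.0029 -0.0008]
```

View pics/wrist2.png

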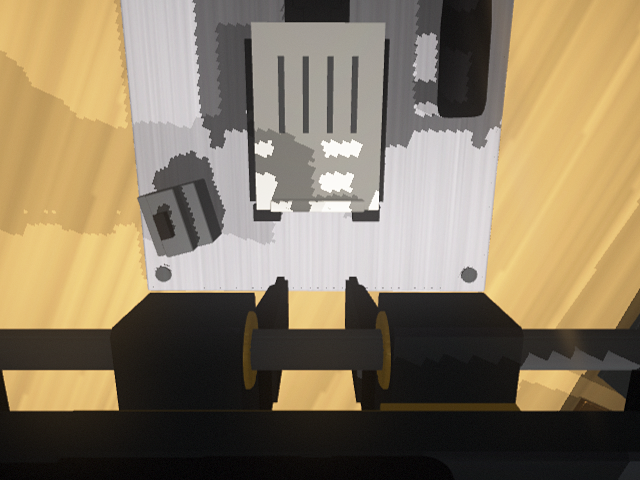

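View pics/side2.png

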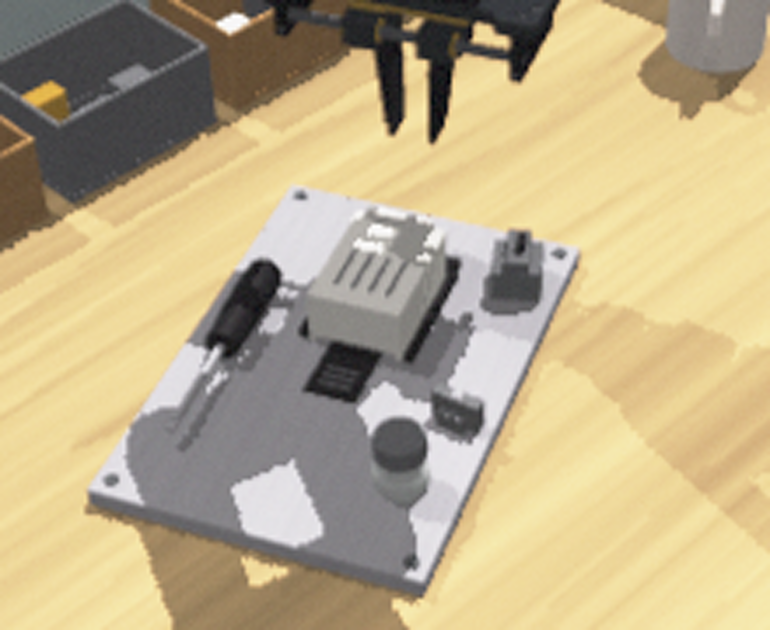

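The cover is still on its seat and the tab is flush in. The fingers are behind the cover, about 24 mm apart and centred. I lower them to tip height of about 32 mm above the plate.

Emit:
send_rows(
  rows=[
    {"delta_pos": [0, 2, 0], "rot": [0, 0, 0], "jaw": 0.75},
    {"delta_pos": [0, 2, 0], "rot": [0, 0, 0], "jaw": 0.75},
    {"delta_pos": [0, 1.5, 0], "rot": [0, 0, 0], "jaw": 0.75},
    {"delta_pos": [0, 0.6, 0], "rot": [0, 0.003, 0], "jaw": 0.75},
    {"delta_pos": [0, 0, 0], "rot": [0, 0, 0], "jaw": 0.75},
  ],
)

```text
time: 8.85
eef_pos: [0.6165, -0.1072, 0.0474]
orientation: [[0.909, -0.001, -0.418], [0.418, 0.0, 0.909], [-0.001, -1.0, 0.001]]
wrist_force: [-0.5, -0.2, -0.1]
grip_width: 0.248
```

```bash
python3 m.py -0.110 0 0.046
python3 - <<'E'
from h import *
for n,b in(("scene",(190,340,230,420)),):
    p=camera(n); q=p["pixels"][b[0]:b[1],b[2]:b[3]]
    cv2.imwrite(f"pics/{n}3.png",cv2.resize(q,None,fx=4,fy=4,interpolation=2))
E
```

```text
t 8.85 tcp [ 0.6165 -0.1072  0.0474] plate xy -0.1324 -0.0002 h 0.03335799907837586
tool delta cm [-0.02  0.14  2.24] F [-0.53 -0.23 -0.13] grip 0.24842781765166574 q [-0.26  0.23  1.83 -0.    1.08 -0.69]
rotvec tool [-0.0008 -0.0009 -0.001 ]
```

View pics/scene3.png

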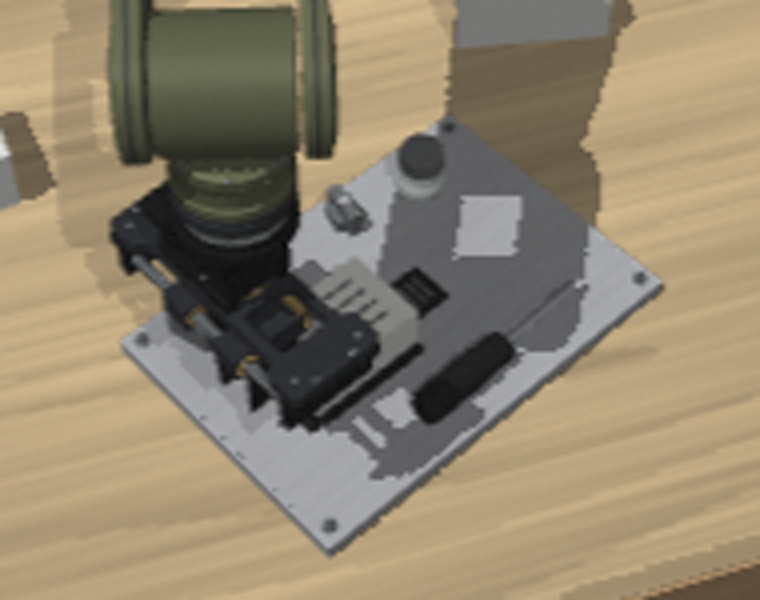

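Emit:
send_rows(
  rows=[
    {"delta_pos": [0, 0.1, 0.8], "rot": [0, 0, 0], "jaw": 0.75},
    {"delta_pos": [0, 0, 0.8], "rot": [0, 0, 0], "jaw": 0.75},
    {"delta_pos": [0, 0, 0.5], "rot": [0, 0, 0], "jaw": 0.75},
    {"delta_pos": [0, 0, 0.5], "rot": [0, 0, 0], "jaw": 0.75},
    {"delta_pos": [0, 0, 0.5], "rot": [0, 0, 0], "jaw": 0.75},
    {"delta_pos": [0, 0, 0.5], "rot": [0, 0, 0], "jaw": 0.75},
    {"delta_pos": [0, 0, 0.5], "rot": [0, 0, 0], "jaw": 0.75},
    {"delta_pos": [0, 0, 0], "rot": [0, 0, 0], "jaw": 0.75},
  ],
)

```text
time: 9.9
eef_pos: [0.5994, -0.0695, 0.0469]
orientation: [[0.909, -0.001, -0.418], [0.418, 0.0, 0.909], [-0.0, -1.0, 0.001]]
wrist_force: [-0.4, 0.8, -0.5]
grip_width: 0.248
```

```bash
python3 m.py 0.03 0 0.046
python3 - <<'E'
from h import *
p=camera("side"); cv2.imwrite("pics/s4.png",cv2.resize(p["pixels"][140:320,190:410],None,fx=3.5,fy=3.5,interpolation=2))
E
```

```text
t 9.9 tcp [ 0.5994 -0.0695  0.0469] plate xy -0.091 -0.0004 h 0.03294882851055589
tool delta cm [-0.04  0.1  12.1 ] F [-0.37  0.77 -0.47] grip 0.2479105009529263 q [-0.2   0.18  1.88  0.    1.08 -0.64]
rotvec tool [-0.0006 -0.0005 -0.0004]
```

View pics/s4.png

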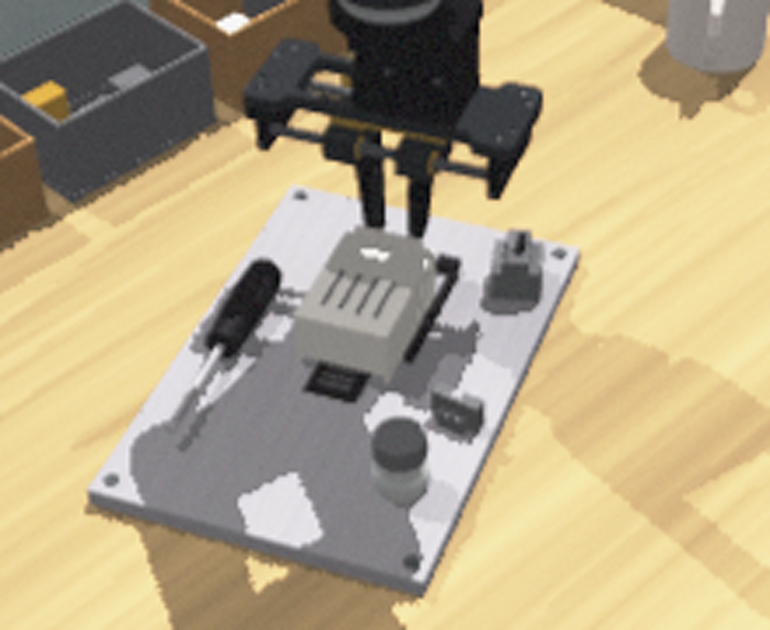

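The cover has moved about 17 mm with little force and stays flat, already reaching over the tab. I keep going.

Emit:
send_rows(
  rows=[
    {"delta_pos": [0, 0, 0.5], "rot": [0, 0, 0], "jaw": 0.75},
    {"delta_pos": [0, 0, 0.8], "rot": [0, 0, 0], "jaw": 0.75},
    {"delta_pos": [0, 0, 0.8], "rot": [0, 0, 0], "jaw": 0.75},
    {"delta_pos": [0, 0, 0.8], "rot": [0, 0, 0], "jaw": 0.75},
    {"delta_pos": [0, 0, 0.8], "rot": [0, 0, 0], "jaw": 0.75},
    {"delta_pos": [0, 0, 0.8], "rot": [0, 0, 0], "jaw": 0.75},
    {"delta_pos": [0, 0, 0.8], "rot": [0, 0, 0], "jaw": 0.75},
    {"delta_pos": [0, 0, 0.5], "rot": [0, 0, 0], "jaw": 0.75},
  ],
)

```text
time: 10.95
eef_pos: [0.5753, -0.0168, 0.0472]
orientation: [[0.909, 0.0, -0.418], [0.418, -0.0, 0.909], [0.0, -1.0, -0.0]]
wrist_force: [0.2, -0.7, 0.3]
grip_width: 0.249
```

```bash
cat > c.py <<'E'
from h import *
import sys
for n in("side","scene"):
    p=camera(n); W=cloud(p)
    if n=="side": cv2.imwrite(f"pics/{sys.argv[1]}.png",cv2.resize(p["pixels"][140:320,190:410],None,fx=3.5,fy=3.5,interpolation=2))
    C=np.array([.561,.013]); a=np.deg2rad(114.73); X=np.array([np.cos(a),np.sin(a)]); Y=np.array([-X[1],X[0]])
    D=W[...,:2]-C; x=D@X; y=D@Y
    px=p["pixels"].astype(int)
    m=(abs(W[...,2]-.055)<.004)&(abs(y)<.055)&(x>-.11)&(x<.16)&(px.min(-1)>110)
    k,l,s,cc=cv2.connectedComponentsWithStats(m.astype(np.uint8))
    if k<2: continue
    l=l==1+np.argmax(s[1:,4]); rc=cv2.minAreaRect((np.c_[x[l],y[l]]*1000).astype(np.float32))
    A=np.c_[x[l],y[l],np.ones(l.sum())]; print(n,"cover plate-frame",rc,"z",np.median(W[l][:,2]),"slopes",np.linalg.lstsq(A,W[l][:,2],rcond=None)[0].round(3))
E
python3 m.py 0.03 0 0.046; python3 c.py s5
```

```text
t 10.95 tcp [ 0.5753 -0.0168  0.0472] plate xy -0.033 -0.0006 h 0.033207752109301075
tool delta cm [-0.06  0.12  6.3 ] F [ 0.21 -0.74  0.25] grip 0.24903076675474362 q [-0.12  0.12  1.95  0.    1.07 -0.55]
rotvec tool [ 0.     -0.0005  0.    ]
side cover plate-frame ((24.434629440307617, -1.4306106567382812), (93.66011047363281, 66.68318939208984), 1.4053505659103394) z 0.05581703601098931 slopes [-0.007 -0.003  0.056]
scene cover plate-frame ((66.04334259033203, 14.420525550842285), (9.25696086883545, 28.5406436920166), 7.11137580871582) z 0.055357086478412754 slopes [-0.383 -0.032  0.081]
```

View pics/s5.png

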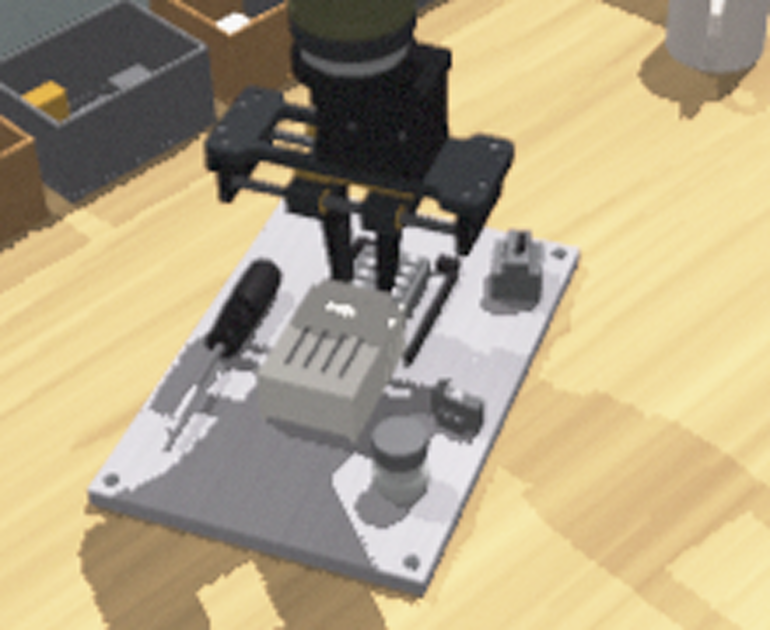

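The cover is at plate x ≈ +23 mm, straight (1.4° yaw) and flat. I push another 55 mm, then stop.

Emit:
send_rows(
  rows=[
    {"delta_pos": [0, 0, 0.5], "rot": [0, 0, 0], "jaw": 0.75},
    {"delta_pos": [0, 0, 0.8], "rot": [0, 0, 0], "jaw": 0.75},
    {"delta_pos": [0, 0, 0.8], "rot": [0, 0, 0], "jaw": 0.75},
    {"delta_pos": [0, 0, 0.8], "rot": [0, 0, 0], "jaw": 0.75},
    {"delta_pos": [0, 0, 0.8], "rot": [0, 0, 0], "jaw": 0.75},
    {"delta_pos": [0, 0, 0.8], "rot": [0, 0, 0], "jaw": 0.75},
    {"delta_pos": [0, 0, 0.6], "rot": [0, 0, 0], "jaw": 0.75},
    {"delta_pos": [0, 0, 0.4], "rot": [0, 0, 0], "jaw": 0.75},
  ],
)

```text
time: 12.05
eef_pos: [0.5524, 0.0331, 0.0472]
orientation: [[0.909, 0.0, -0.418], [0.418, -0.0, 0.909], [0.0, -1.0, -0.0]]
wrist_force: [0.1, -0.9, 0.6]
grip_width: 0.251
```

Emit:
send_rows(
  rows=[
    {"delta_pos": [0, 0, 0], "rot": [0, 0, 0], "jaw": 0.75},
    {"delta_pos": [0, 0, -1], "rot": [0, 0, 0], "jaw": 0.75},
    {"delta_pos": [0, 0, -2], "rot": [0, 0, 0], "jaw": 0.75},
    {"delta_pos": [0, -2, 0], "rot": [0, 0, 0], "jaw": 0.75},
    {"delta_pos": [0, -4, 0], "rot": [0, 0, 0], "jaw": 0.75},
    {"delta_pos": [0, -4, -2], "rot": [0, 0, 0], "jaw": 0.75},
    {"delta_pos": [0, -4, -4], "rot": [0, 0, 0], "jaw": 0.75},
    {"delta_pos": [0, 0, 0], "rot": [0, 0, 0], "jaw": 0.75},
  ],
)

```text
time: 13.05
eef_pos: [0.5937, -0.0516, 0.1937]
orientation: [[0.91, 0.01, -0.415], [0.415, -0.002, 0.91], [0.008, -1.0, -0.006]]
wrist_force: [0.5, -0.5, -0.4]
grip_width: 0.25
```

```bash
python3 m.py 0.03 0 0.046; python3 c.py s6
```

```text
t 13.05 tcp [ 0.5937 -0.0516  0.1937] plate xy -0.0724 -0.0027 h 0.17968492935640362
tool delta cm [-0.43 14.7  10.33] F [ 0.48 -0.53 -0.39] grip 0.249835344610374 q [-0.18  0.01  1.8  -0.    1.32 -0.6 ]
rotvec tool [ 0.0059 -0.0039  0.0084]
side cover plate-frame ((79.55665588378906, -0.8226318359375), (65.1814193725586, 93.67797088623047), 89.99468231201172) z 0.05600223253544767 slopes [-0.008 -0.006  0.056]
scene cover plate-frame ((79.1220703125, -1.7219810485839844), (91.1851806640625, 66.65413665771484), 0.6225655674934387) z 0.05470218940796412 slopes [-0.001  0.005  0.055]
```

View pics/s6.png

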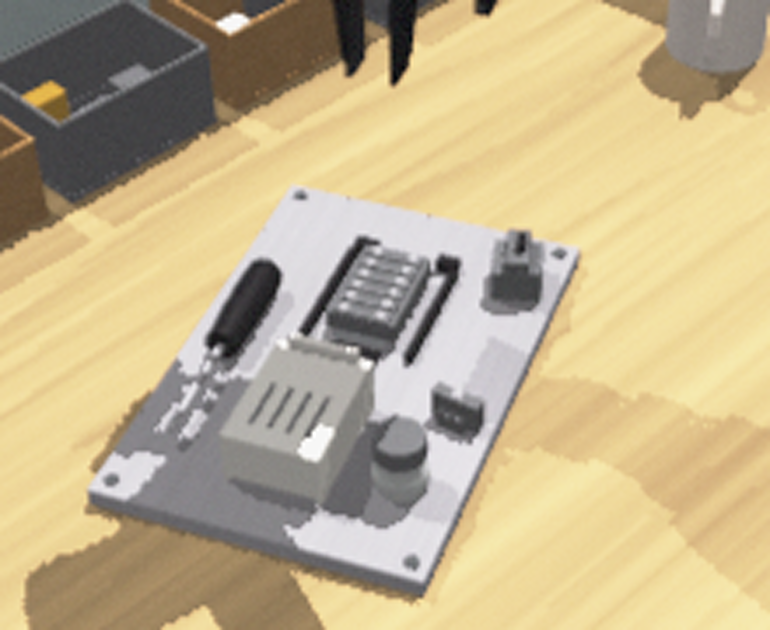

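The cover lies flat at plate x ≈ +79 mm, y ≈ -1 mm, clear of the rails. The bystanders on the plate are where they were, and the arm is free. I let the arm settle and hand in.

Emit:
send_rows(
  rows=[
    {"delta_pos": [0, 0, 0], "rot": [0, 0, 0], "jaw": 0.75},
    {"delta_pos": [0, 0, 0], "rot": [0, 0, 0], "jaw": 0.75},
  ],
)

```text
time: 13.4
eef_pos: [0.5891, -0.0483, 0.1855]
orientation: [[0.908, -0.003, -0.418], [0.418, 0.001, 0.908], [-0.002, -1.0, 0.002]]
wrist_force: [0.5, 0.3, -0.2]
grip_width: 0.251
```

```bash
python3 -c "
from station import ctrl; print(ctrl.close_job())"
```

```text
the job is handed in; nothing more can be done
None
```

I pressed the snap tab fully in, pushed the cover off the terminals and guide rails, and handed the job in at about 13.4 s. No verdict was reported.

- **Tab:** I pressed it with the shut fingertips until it bottomed out 2 mm above the plate, where the force rose to about 16 N. I did not measure it again after the cover slid over it.
- **Cover:** I pushed it by its rear lip with the fingertips 24 mm apart, to plate x ≈ +79 mm and y ≈ -1 mm. It lies flat, with its top about 40 mm above the plate and yaw under 1°. The scene and side cameras agreed to about 1 mm.
- **Other things:** In the last side view the things on the plate looked unmoved, and the gripper was well clear of everything. I did not measure them, or check the carton, wrench, mug and tape separately.
- **Failed check:** During the push, one scene-camera reading of the cover's position was wrong, most likely because the arm blocked the view. I used the side camera for that step.

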